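# Reunite a split embedding mould

### The arm

A 6-joint arm with a two-finger parallel gripper is mounted at the origin on the work surface. World frame = base frame: x ahead of the robot, y to its left, z up, the work surface at z = 0. Lengths are in m, angles in rad, forces in N, time in s.
With the tool pointing down it reaches from about 0.25 to 0.775 m from the base axis. Payload 8.9 kg.
Tool frame: the origin (TCP) lies midway between the tips of the shut fingers; the grasp point (between the pads) lies 19 mm behind it; z points along the fingers, y is the direction in which the jaws open and shut (so a half turn about z gives the same grasp; the last joint's range is limited). The gripper opens to 85 mm and grips with 20 to 120 N. Pads are 22 mm wide; open, the fingers measure 114 mm over their backs; the gripper's body (76 mm by 85 mm) begins 54 mm behind the grasp point. The pads swing forward as they close: fully open they stand 13 mm farther back than shut.
Start: joints at [-1.444, 0.291, -0.153, 1.127, 0, 1.431], TCP at [0.138, -0.507, 0.231] pointing down, gripper open.
Joint ranges: [-2.52, 2.52], [-0.91, 1.74], [-1.3, 1.37], [-1.96, 2.02], [-1.52, 1.47], [-3.14, 3.14]. Speed limits (rad/s): [2.22, 2.22, 2.79, 3.14, 3.14, 3.14].

### API

Orientations are given as a rotation vector (axis times angle).
In Python, from rig import r gives the robot as it stands.
- The arm moves only by the shell command python3 -m inch 'ROWS' [FORCE]. ROWS is JSON, a list of rows, each an object with "delta_pos": the shift along the tool's x, y, z normalised to -1 to 1, where 1 is 0.2 m, a list of three; "rot": the turn, a rotation vector about the tool's x, y, z normalised to -1 to 1, where 1 is 180 degrees, a list of three; "gripper": the closure, from 0 (fully open) to 1 (shut). In form: [{"delta_pos": [dx, dy, dz], "rot": [rx, ry, rz], "gripper": gripper}, ...]. A call has 1 to 5 rows; each row is the pose to reach, as a shift and turn from the pose commanded when the call began, along the tool's axes at that moment, turning the shorter way round; what a row does not reach only later rows make up. A row lasts 1/12 s, in which the tool goes at most 41.7 mm and 7.16 degrees, less where a joint would pass 70% of its speed; a pose out of reach is approached as far as the arm can. A call with a number of a shift or a turn outside -1 to 1 is refused whole. A call with a gripper value outside its range is refused whole. The fingers move at their own pace and stop on an object; FORCE is the grip in N (left out, the last holds). Time passes only in rows, so rows that repeat a pose let the fingers close. It gives the time, the measured TCP pose, the force and the opening at its end, in the units of the state.
- r.sense(): the state, without advancing time (a new reading comes with each control period).
- r.grab_frame(name): name is "scene" or "top"; returns the picture (384x512x3 uint8, red, green, blue); there is no depth.
- r.camera_params(name): a dict with "intrinsics" (3x3 intrinsics, pixels), "k1" (the pictures are not rectified: a ray, as slopes to the right and down, at radius r is drawn at 1 + k1 r^2 times it, then the intrinsics apply), "extrinsics" (4x4, takes a point from camera to world coordinates). Camera axes: x right, y down, z forward; pixel columns grow to the right and rows downward; lengths in m; the calibration is good to about 2 mm. A picture is of the moment at which its call begins. camera_params takes no time and is no camera call.
- r.sign_off(): hands the job in, once; it reports no verdict.
The state is a dict: "time_s": time; "joint_pos": joint angles; "qvel": joint speeds; "tau": joint torques, N m; "tool_pos": TCP position; "ee_rot": TCP orientation; "force": force on the tool from outside, world axes, zero at the start; "wrist_torque": the same for the moment, N m; "opening": opening from 0.0 (shut) to 1.0 (fully open).
Only numpy, scipy, OpenCV 4.12 (cv2) and the standard library are available. Lean on these libraries where they do the work, as an engineer would, in place of code of your own. Each camera call takes 0.05 s, during which the arm holds its last target. There are 200 camera calls.

### The job

One half of a split embedding mould is bolted to the bench; find the loose half whose two notches match its two teeth, and slide that half flat along the bench (never lifting it) until the teeth are in its notches and the two parting faces meet flush along their whole width. Press it home gently, without ramming, then let go and draw clear, and leave the other loose half, the bottle, the dish and the pot where they stand.

Things in the scene. Friction and masses are not known exactly. Their poses are not given: they have to be found in the camera images.
- fixed_face (a point): Centre of the upright parting face of the bolted-down white mould half (116 wide along y, 60 deep along x, 32 mm high), 16 mm above the bench. x points from the face into the bolted half (away from the robot), y along the face, z up. At mid-width a half-cavity, 36 wide, 28 mm deep, open at face and top. Steel bolt ears 8 mm high reach to y = +/-81 mm beside it, behind the face. It never moves.
- fixed_teeth (a point): Midway between the tips of the bolted half's two upright wedge teeth, 16 mm above the bench; axes as fixed_face. The teeth are full height, stick out 12 mm from the parting face (towards -x), and stand at y = +28 and y = -44 mm from the middle of the face; each is 14 mm wide at the root and tapers to 5 mm at the tip.
- half_a_center (a point): Centre, 16 mm above the bench, of a loose white mould half lying flat: a block 116 wide (y), 84 deep (x), 32 mm high, 0.3 to 0.65 kg, too large to grip across, so it is pushed. x points to its parting face, 42 mm ahead of this point; the plain back face is at x = -42, the plain end faces at y = +/-58 mm. Mated, its axes lie along those of fixed_face.
- half_a_face (a point): Mid-point of that half's parting face; same axes. It has a half-cavity 36 wide, 28 mm deep at mid-width and two tapered notches, full height, 14 mm deep, at y = +28 and y = -44 mm, 15.6 mm wide at the mouth, sloped like the teeth (0.8 mm play each side when home). Teeth up to about 5 mm off-centre are led in, but may bind; then press again while dragging it sideways towards the middle.
- half_b_center (a point): Centre of the other loose white mould half: same size and axes as half_a, and like it about 0.45 kg, but its notches are at y = +28 and y = -28 mm. It is not to be disturbed.
- bottle_mid (a point): Mid-height of an amber bottle, 68 mm across, 150 mm high, standing on the bench; bystander.
- dish_mid (a point): Mid-height of a lidded orange staining dish, 81 x 101 mm and 65 mm high; bystander.
- pot_mid (a point): Mid-height of a small clear specimen pot with white cap, 48 mm across, 55 mm high; bystander.
Things that resemble listed ones, but are neither listed nor needed, are in the scene too. What is shaped like the part that bears fixed_face but orange or yellow is not meant.

How it is judged:
By the outcome, as a careful person would: the job done as asked, in the order asked, and still so for the second after the job is handed in, with the robot touching nothing.
It also fails if it takes over 58 s, if anything falls off the work surface, if the arm or the gripper's body presses on something with over 40 N, if the wrist force passes 120 N, or if a joint passes its speed limit or range.

## Working session

There is one attempt and no reset: what is moved stays moved. The work goes in short steps, Python scripts to look and compute and a shell command to move; the robot and the scene stay as the last step left them, time stands still between calls to the robot, and variables do not carry over. Pictures are saved under pics/ and viewed, about 8 in all and at most 12, crops included, and the job is handed in when it is done.

```bash
ls; mkdir -p pics; python3 - <<'E'
from rig import r
import cv2,numpy as np
for n in("scene","top"):
    im=r.grab_frame(n); cv2.imwrite(f"pics/{n}0.png",im[...,::-1]); 
    p=r.camera_params(n); print(n,np.round(p["intrinsics"],1).tolist(),p["k1"],np.round(p["extrinsics"],3).tolist())
a=cv2.imread("pics/top0.png"); cv2.imwrite("pics/top0b.png",cv2.resize(a,(800,600),interpolation=cv2.INTER_CUBIC))
a=cv2.imread("pics/scene0.png"); cv2.imwrite("pics/scene0b.png",cv2.resize(a,(800,600),interpolation=cv2.INTER_CUBIC))
print(r.sense())
E
```

```text
pics
scene [[476.7, 0.0, 247.9], [0.0, 476.7, 194.8], [0.0, 0.0, 1.0]] -0.1979341721989535 [[-0.635, 0.643, -0.428, 1.167], [0.772, 0.522, -0.362, 0.492], [-0.009, -0.56, -0.828, 1.227], [0.0, 0.0, 0.0, 1.0]]
top [[352.1, 0.0, 252.9], [0.0, 352.1, 196.4], [0.0, 0.0, 1.0]] -0.02314465219684782 [[-0.029, -0.997, 0.069, 0.503], [-0.999, 0.03, 0.019, -0.034], [-0.021, -0.068, -0.997, 1.016], [0.0, 0.0, 0.0, 1.0]]
{'time_s': 0.1, 'joint_pos': array([-1.44430655e+00,  2.91221269e-01, -1.54031667e-01,  1.12670780e+00,
        2.41105252e-05,  1.43151888e+00]), 'qvel': array([ 0.00145467, -0.00105791,  0.00276721, -0.00056707,  0.0017543 ,
        0.00077819]), 'tau': array([ 1.23787231e-03, -5.37980783e+01,  3.31918609e+01,  9.29503731e-03,
       -2.15594500e-04, -1.26576424e-05]), 'tool_pos': array([ 0.13786469, -0.50617567,  0.23079829]), 'ee_rot': array([-3.11274227e+00, -4.16084387e-01, -4.95481606e-05]), 'force': array([ 0.61132946,  0.24222413, -0.49224268]), 'wrist_torque': array([ 0.00535936, -0.002059  ,  0.02749493]), 'opening': 1.0015033932902166}
```

View pics/top0b.png

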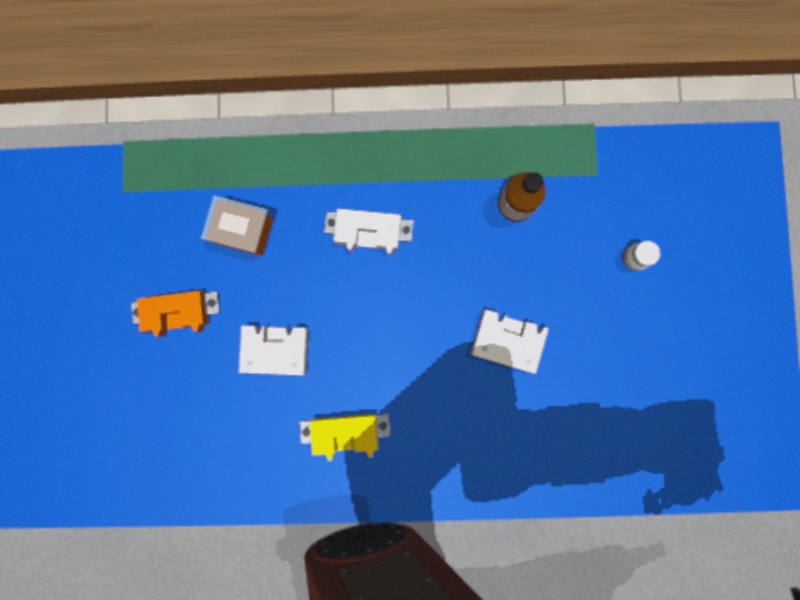

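View pics/scene0b.png

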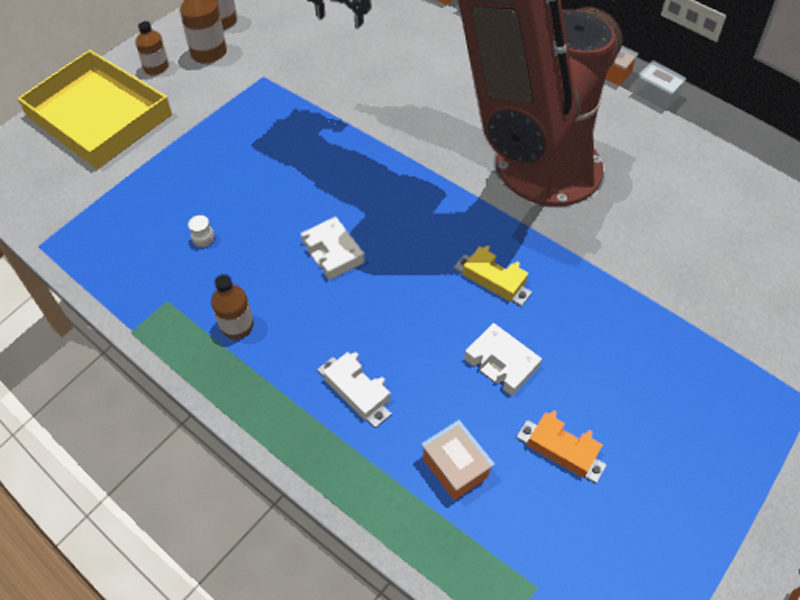

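Candidates (800x600 top view):
- **White bolted part:** (368,230). The orange (172,312) and yellow (344,435) look-alikes are excluded by colour.
- **Loose half at (273,350):** its notches, at 258 and 290, are symmetric about the mid-line, so it is half_b.
- **Loose half at (510,340):** its notches are about 14 px left and 24 px right of mid, so it is half_a.

Next I measure these and check the choice in a close crop.

```bash
cat > h.py <<'E'
import cv2,numpy as np
from scipy.spatial.transform import Rotation as R
from rig import r
def ray(n,uv,z):
    p=r.camera_params(n);K=np.array(p["intrinsics"]);T=np.array(p["extrinsics"])
    d=(np.atleast_2d(uv)-K[:2,2])/[K[0,0],K[1,1]]; s=d.copy()
    for _ in range(20): s=d/(1+p["k1"]*(s**2).sum(1,keepdims=True))
    w=np.c_[s,np.ones(len(s))]@T[:3,:3].T; t=(z-T[2,3])/w[:,2]
    return (T[:3,3]+w*t[:,None])[:,:2]
def move(x,y,z,yaw):
    """print row numbers for tool-down TCP pose with tool y at world angle yaw(deg)"""
    s=r.sense();R0=R.from_rotvec(s["ee_rot"])
    best=None
    for a in(yaw,yaw+180):
        a=np.radians(a);Y=np.array([np.cos(a),np.sin(a),0]);Z=np.array([0,0,-1.]);X=np.cross(Y,Z)
        q=(R0.inv()*R.from_matrix(np.c_[X,Y,Z])).as_rotvec()
        if best is None or np.linalg.norm(q)<np.linalg.norm(best): best=q
    d=R0.inv().apply(np.array([x,y,z])-s["tool_pos"])
    print("delta_pos",np.round(d/.2,4).tolist(),"rot",np.round(best/np.pi,4).tolist(),"deg",np.degrees(np.linalg.norm(best)).round(1),"j6",s["joint_pos"][5].round(2))
E
python3 - <<'E'
from h import *
for n,boxes in(("top",{"fixed":(320,200,420,262),"A":(465,300,560,380),"B":(230,310,315,385)}),("scene",{"fixed":(310,340,400,430),"A":(295,205,375,285)})):
    im=cv2.imread(f"pics/{n}0.png")
    hsv=cv2.cvtColor(im,cv2.COLOR_BGR2HSV)
    for k,b in boxes.items():
        x0,y0,x1,y1=[int(v*.64) for v in b]
        cr=im[y0:y1,x0:x1]; big=cv2.resize(cr,None,fx=6,fy=6,interpolation=cv2.INTER_CUBIC)
        cv2.imwrite(f"pics/c_{n}_{k}.png",big)
def tile(fs):
    ims=[cv2.imread(f"pics/c_{f}.png") for f in fs];H=max(i.shape[0] for i in ims)
    return cv2.hconcat([cv2.copyMakeBorder(i,0,H-i.shape[0],0,10,0) for i in ims])
a=tile(["top_fixed","top_A"]);b=tile(["scene_fixed","scene_A"]);W=max(a.shape[1],b.shape[1])
o=cv2.vconcat([cv2.copyMakeBorder(i,0,10,0,W-i.shape[1],0) for i in(a,b)]);print(o.shape,a.shape)
s=min(1,800/o.shape[1],600/o.shape[0]);cv2.imwrite("pics/crops.png",cv2.resize(o,None,fx=s,fy=s));print(s)
E
```

```text
(674, 770, 3) (306, 770, 3)
0.8902077151335311
```

View pics/crops.png

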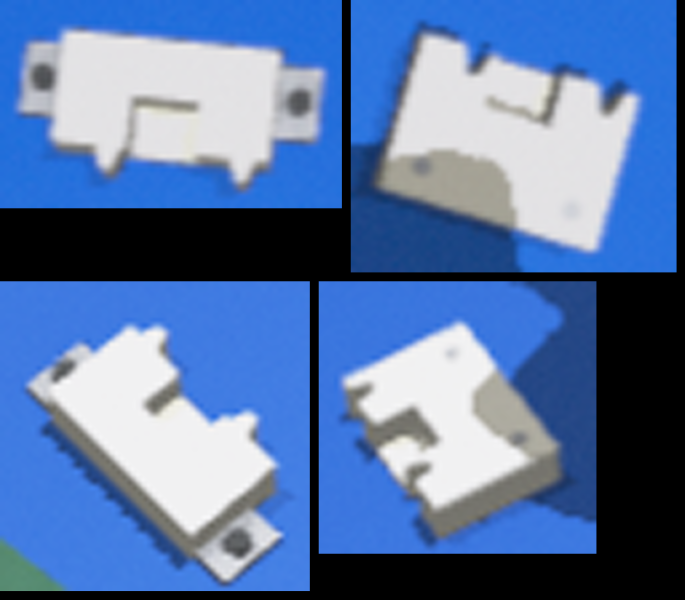

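The crop confirms it. half_a at right has its notches unevenly spaced, about (478,60) and (612,95) in the crop, matching the two unequal teeth of the white bolted part. The cavity has a floor. Now the poses.

```bash
cat >> h.py <<'E'
def big(m):
    c,_=cv2.findContours(m,cv2.RETR_EXTERNAL,cv2.CHAIN_APPROX_NONE);return max(c,key=cv2.contourArea)
def crop_mask(im,b,smax,vmin,n=6):
    x0,y0,x1,y1=b
    g=cv2.resize(im[y0:y1,x0:x1],None,fx=n,fy=n,interpolation=cv2.INTER_CUBIC);h=cv2.cvtColor(g,cv2.COLOR_BGR2HSV)
    m=((h[...,1]<smax)&(h[...,2]>vmin)).astype(np.uint8)*255
    uv=(big(m)[:,0]+.5)/n-.5+[x0,y0]; return m,uv
def rect(w):
    c,s,a=cv2.minAreaRect((w*1000).astype(np.float32));return np.round(c,1),np.round(s,1),round(a,2)
def fixed(im,b,n="top"):
    m,uv=crop_mask(im,b,60,205);w=ray(n,uv,.032)
    # back edge: points with largest x after coarse yaw
    c,s,a=rect(w); yaw=np.radians(a if abs(a)<45 else a-90)
    for _ in range(4):
        u=np.array([np.cos(yaw),np.sin(yaw)]);v=np.array([-u[1],u[0]])
        px,py=w@u,w@v
        mid=(np.percentile(py,99)+np.percentile(py,1))/2
        k=(px>np.percentile(px,99)-.006)&(abs(py-mid)<.05)
        f=np.polyfit(py[k],px[k],1); yaw-=np.arctan(f[0])
    back=np.median(px[k]); q=(px<back-.012)&(px>back-.048)
    L=np.median(py[q&(py>mid+.045)]);Rr=np.median(py[q&(py<mid-.045)])
    fr=(px<back-.05)&(abs(py-mid)<.055)
    print("fixed yaw",np.degrees(yaw).round(2),"width",(L-Rr).round(4),"tip depth",(back-px.min()).round(4),"back",back.round(4))
    face=u*(back-.060)+v*(L+Rr)/2;print("face",face.round(4));return face,yaw
E
python3 - <<'E'
from h import *
im=cv2.imread("pics/top0.png")
fb=(203,125,274,170)
face,yaw=fixed(im,fb)
for nm,b in(("A",(297,190,358,245)),("B",(147,198,204,246))):
    m,uv=crop_mask(im,b,90,120); w=ray("top",uv,.032); print(nm,rect(w)); cv2.imwrite(f"pics/m{nm}.png",m)
im=cv2.imread("pics/scene0.png"); 
m,uv=crop_mask(im,(189,131,240,182),90,125); print("A scene",rect(ray("scene",uv,.032)))
top=cv2.imread("pics/top0.png")
for n,px in(("bottle",(520,205)),("dish",(237,225)),("pot",(640,255))): print(n,ray("top",[np.array(px)*.64],.03).round(3))
s=r.sense();print(R.from_rotvec(s["ee_rot"]).as_matrix().round(2).tolist())
E
```

```text
fixed yaw -7.66 width 0.1149 tip depth 0.0703 back 0.7362
face [0.6873 0.0373]
A (array([ 505.1, -215.7]), array([120.7,  86.8]), 71.19)
B (array([501.4, 206.7]), array([122. ,  86.6]), 86.14)
A scene (array([ 508. , -217.2]), array([122.5,  95.8]), 71.67)
bottle [[ 0.75  -0.246]]
dish [[0.73 0.27]]
pot [[ 0.652 -0.458]]
[[0.96, 0.26, -0.0], [0.26, -0.96, 0.0], [0.0, -0.0, -1.0]]
```

```bash
python3 -c "
from h import *
move(.5195,-.2605,.10,71.2)"
```

```text
delta_pos [2.1637, -0.6833, 0.6552] rot [-0.0004, 0.0001, 0.189] deg 34.0 j6 1.43
```

```bash
python3 -m inch '[{"delta_pos":[0.25,-0.08,0],"rot":[0,0,0],"gripper":0.29},{"delta_pos":[0.5,-0.16,0],"rot":[0,0,0],"gripper":0.29},{"delta_pos":[0.7,-0.22,0],"rot":[0,0,0],"gripper":0.29},{"delta_pos":[0.9,-0.28,0.05],"rot":[0,0,0],"gripper":0.29},{"delta_pos":[1,-0.31,0.1],"rot":[0,0,0],"gripper":0.29}]' 25
python3 -m inch '[{"delta_pos":[0.2,-0.06,0.1],"rot":[0,0,0.035],"gripper":0.29},{"delta_pos":[0.4,-0.12,0.2],"rot":[0,0,0.07],"gripper":0.29},{"delta_pos":[0.6,-0.19,0.3],"rot":[0,0,0.1],"gripper":0.29},{"delta_pos":[0.8,-0.25,0.4],"rot":[0,0,0.13],"gripper":0.29},{"delta_pos":[1,-0.31,0.45],"rot":[0,0,0.165],"gripper":0.29}]'
python3 -m inch '[{"delta_pos":[0,0,0],"rot":[0,0,0],"gripper":0.29},{"delta_pos":[0,0,0],"rot":[0,0,0],"gripper":0.29}]'
python3 -c "
from h import *
move(.5195,-.2605,.05,71.2)"
```

```text
time_s: 0.52
tool_pos: [0.3134, -0.3953, 0.2131]
ee_rot: [3.112, 0.415, 0.001]
force: [-0.2, -1.3, -0.7]
opening: 0.709
time_s: 0.93
tool_pos: [0.4721, -0.2924, 0.1267]
ee_rot: [-3.115, 0.403, 0.003]
force: [-0.3, -0.4, 0.0]
opening: 0.707
time_s: 1.1
tool_pos: [0.4723, -0.2922, 0.1272]
ee_rot: [-3.116, 0.39, 0.003]
force: [0.0, -1.2, -0.5]
opening: 0.711
delta_pos [0.1905, -0.2115, 0.3859] rot [-0.0003, 0.0007, 0.0252] deg 4.5 j6 2.7
```

j6 would end up close to its limit later, so I'll turn the gripper half round the other way now (same grasp).

```bash
for i in 1 2 3 4; do python3 -m inch '[{"delta_pos":[0,0,0],"rot":[0,0,-0.039],"gripper":0.29},{"delta_pos":[0,0,0],"rot":[0,0,-0.078],"gripper":0.29},{"delta_pos":[0,0,0],"rot":[0,0,-0.117],"gripper":0.29},{"delta_pos":[0,0,0],"rot":[0,0,-0.156],"gripper":0.29},{"delta_pos":[0,0,0],"rot":[0,0,-0.195],"gripper":0.29}]' >/dev/null; done
python3 -m inch '[{"delta_pos":[0,0,0],"rot":[0,0,-0.039],"gripper":0.29},{"delta_pos":[0,0,0],"rot":[0,0,-0.078],"gripper":0.29},{"delta_pos":[0,0,0],"rot":[0,0,-0.117],"gripper":0.29},{"delta_pos":[0,0,0],"rot":[0,0,-0.156],"gripper":0.29},{"delta_pos":[0,0,0],"rot":[0,0,-0.195],"gripper":0.29}]'
python3 -c "
from h import *
move(.5195,-.2605,.05,71.2)"
```

```text
time_s: 3.18
tool_pos: [0.4707, -0.2952, 0.129]
ee_rot: [0.508, 3.1, -0.001]
force: [-0.7, 0.2, -0.1]
opening: 0.706
delta_pos [-0.176, 0.2427, 0.395] rot [-0.0001, 0.0001, 0.001] deg 0.2 j6 -0.37
```

Move above the grasp at TCP z = 0.05 (fingertips just above the block top) and look.

```bash
python3 -m inch '[{"delta_pos":[-0.09,0.12,0.1],"rot":[0,0,0],"gripper":0.29},{"delta_pos":[-0.176,0.24,0.2],"rot":[0,0,0.001],"gripper":0.29},{"delta_pos":[-0.176,0.2427,0.3],"rot":[0,0,0.001],"gripper":0.29},{"delta_pos":[-0.176,0.2427,0.395],"rot":[0,0,0.001],"gripper":0.29},{"delta_pos":[-0.176,0.2427,0.395],"rot":[0,0,0.001],"gripper":0.29}]'
python3 - <<'E'
from h import *
o=[]
for n,b in(("scene",(150,90,270,200)),("top",(270,160,390,270))):
    im=r.grab_frame(n)[...,::-1]; cv2.imwrite(f"pics/{n}1.png",im); x0,y0,x1,y1=b
    o.append(cv2.resize(im[y0:y1,x0:x1],(400,366),interpolation=cv2.INTER_CUBIC))
cv2.imwrite("pics/v1.png",cv2.hconcat(o)); print(r.sense()["tool_pos"]); move(.5195,-.2605,.012,71.2)
E
```

```text
time_s: 3.6
tool_pos: [0.5181, -0.259, 0.0465]
ee_rot: [-0.521, -3.093, -0.003]
force: [-1.1, 0.8, -0.3]
opening: 0.707
[ 0.51970974 -0.26035041  0.04977507]
delta_pos [0.0005, -0.0011, 0.1889] rot [0.0, -0.0003, -0.0021] deg 0.4 j6 -0.26
```

View pics/v1.png

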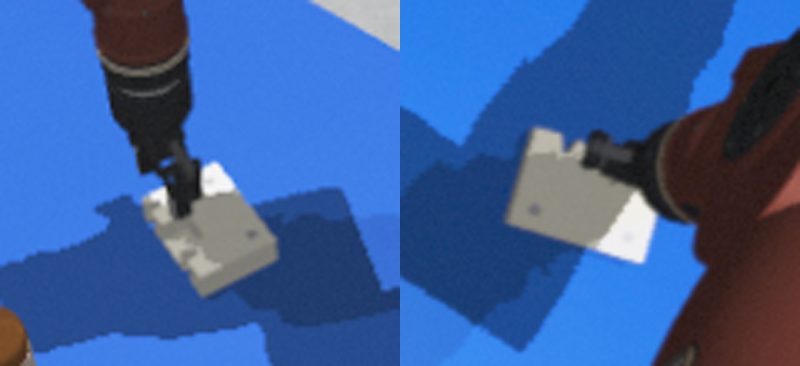

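The left panel shows the inner finger above the cavity at about (180,212) and the outer one beyond the end face. I'll descend in steps and watch the force.

```bash
python3 -m inch '[{"delta_pos":[0,0,0.03],"rot":[0,0,0],"gripper":0.29},{"delta_pos":[0,0,0.06],"rot":[0,0,0],"gripper":0.29},{"delta_pos":[0,0,0.08],"rot":[0,0,0],"gripper":0.29},{"delta_pos":[0,0,0.1],"rot":[0,0,0],"gripper":0.29},{"delta_pos":[0,0,0.1],"rot":[0,0,0],"gripper":0.29}]'
python3 -m inch '[{"delta_pos":[0,0,0.015],"rot":[0,0,0],"gripper":0.29},{"delta_pos":[0,0,0.03],"rot":[0,0,0],"gripper":0.29},{"delta_pos":[0,0,0.04],"rot":[0,0,0],"gripper":0.29},{"delta_pos":[0,0,0.04],"rot":[0,0,0],"gripper":0.29}]'
python3 -m inch '[{"delta_pos":[0,0,0.01],"rot":[0,0,0],"gripper":0.29},{"delta_pos":[0,0,0.02],"rot":[0,0,0],"gripper":0.29},{"delta_pos":[0,0,0.03],"rot":[0,0,0],"gripper":0.29},{"delta_pos":[0,0,0.03],"rot":[0,0,0],"gripper":0.29}]'
```

```text
time_s: 4.12
tool_pos: [0.5202, -0.2596, 0.029]
ee_rot: [-0.523, -3.097, -0.0]
force: [0.1, 0.6, -0.1]
opening: 0.706
time_s: 4.45
tool_pos: [0.5204, -0.2596, 0.0211]
ee_rot: [-0.522, -3.097, -0.0]
force: [-0.5, -0.5, -0.7]
opening: 0.709
time_s: 4.78
tool_pos: [0.5204, -0.2596, 0.0152]
ee_rot: [-0.523, -3.097, -0.0]
force: [-0.5, 0.8, -0.3]
opening: 0.71
```

```bash
python3 -m inch '[{"delta_pos":[0,0,0.01],"rot":[0,0,0],"gripper":0.29},{"delta_pos":[0,0,0.02],"rot":[0,0,0],"gripper":0.29},{"delta_pos":[0,0,0.03],"rot":[0,0,0],"gripper":0.29},{"delta_pos":[0,0,0.03],"rot":[0,0,0],"gripper":0.29}]'
python3 -m inch '[{"delta_pos":[0,0,0],"rot":[0,0,0],"gripper":0.4},{"delta_pos":[0,0,0],"rot":[0,0,0],"gripper":0.48},{"delta_pos":[0,0,0],"rot":[0,0,0],"gripper":0.6},{"delta_pos":[0,0,0],"rot":[0,0,0],"gripper":0.6},{"delta_pos":[0,0,0],"rot":[0,0,0],"gripper":0.6}]' 20
python3 -m inch '[{"delta_pos":[0,0,0],"rot":[0,0,0],"gripper":0.6},{"delta_pos":[0,0,0],"rot":[0,0,0],"gripper":0.6}]' 20
python3 -c "
from h import *
print(r.sense()['wrist_torque'].round(2))
f=np.array([.6873,.0373]);y=np.radians(-7.66);u=np.array([np.cos(y),np.sin(y)]);v=np.array([-u[1],u[0]])
t=f-u*(.042+.034)+u*.027-v*.038; print(t); move(*t,float(r.sense()['tool_pos'][2]),82.3)"
```

```text
time_s: 5.12
tool_pos: [0.5204, -0.2596, 0.0091]
ee_rot: [-0.523, -3.097, -0.0]
force: [-0.3, 0.6, 0.4]
opening: 0.709
time_s: 5.53
tool_pos: [0.5209, -0.2605, 0.01]
ee_rot: [0.523, 3.097, -0.002]
force: [-0.7, -3.8, 3.6]
opening: 0.467
time_s: 5.7
tool_pos: [0.5209, -0.2604, 0.0099]
ee_rot: [0.523, 3.097, -0.002]
force: [-1.6, -4.7, 5.0]
opening: 0.465
[-1.13  0.47  0.02]
[0.63367207 0.00617051]
delta_pos [-0.0951, 1.4444, -0.0015] rot [-0.0004, 0.0002, -0.0637] deg 11.5 j6 -0.25
```

Gripped: the opening of 39.5 mm matches the 40 mm wall, and the fingers press down slightly. Now I slide it.

```bash
python3 -m inch '[{"delta_pos":[-0.003,0.05,0],"rot":[0,0,0],"gripper":0.6},{"delta_pos":[-0.008,0.12,0],"rot":[0,0,0],"gripper":0.6},{"delta_pos":[-0.014,0.21,0],"rot":[0,0,0],"gripper":0.6},{"delta_pos":[-0.02,0.3,0],"rot":[0,0,0],"gripper":0.6},{"delta_pos":[-0.026,0.4,0],"rot":[0,0,0],"gripper":0.6}]'
python3 -m inch '[{"delta_pos":[-0.007,0.1,0],"rot":[0,0,-0.01],"gripper":0.6},{"delta_pos":[-0.014,0.2,0],"rot":[0,0,-0.025],"gripper":0.6},{"delta_pos":[-0.021,0.3,0],"rot":[0,0,-0.04],"gripper":0.6},{"delta_pos":[-0.027,0.4,0],"rot":[0,0,-0.055],"gripper":0.6},{"delta_pos":[-0.033,0.48,0],"rot":[0,0,-0.063],"gripper":0.6}]'
python3 -c "
from h import *
print(r.sense()['wrist_torque'].round(2))
move(.6337,.0062,.0099,82.3)"
```

```text
time_s: 6.12
tool_pos: [0.552, -0.1862, 0.0099]
ee_rot: [0.524, 3.097, -0.002]
force: [-3.4, -5.0, 4.5]
opening: 0.469
time_s: 6.53
tool_pos: [0.5898, -0.0967, 0.0099]
ee_rot: [0.209, 3.135, -0.002]
force: [-2.6, -6.4, 6.2]
opening: 0.466
[-1.48  0.58  0.15]
delta_pos [-0.1489, 0.5392, -0.0006] rot [-0.0004, 0.0, 0.0003] deg 0.1 j6 -0.15
```

```bash
python3 -m inch '[{"delta_pos":[-0.03,0.1,0],"rot":[0,0,0],"gripper":0.6},{"delta_pos":[-0.06,0.22,0],"rot":[0,0,0],"gripper":0.6},{"delta_pos":[-0.1,0.35,0],"rot":[0,0,0],"gripper":0.6},{"delta_pos":[-0.13,0.46,0],"rot":[0,0,0],"gripper":0.6},{"delta_pos":[-0.149,0.539,0],"rot":[0,0,0],"gripper":0.6}]'
python3 -m inch '[{"delta_pos":[0,0,0],"rot":[0,0,0],"gripper":0.6}]'
python3 - <<'E'
from h import *
o=[]
for n,b in(("scene",(170,170,290,280)),("top",(170,110,290,220))):
    im=r.grab_frame(n)[...,::-1]; cv2.imwrite(f"pics/{n}2.png",im); x0,y0,x1,y1=b
    o.append(cv2.resize(im[y0:y1,x0:x1],(400,366),interpolation=cv2.INTER_CUBIC))
cv2.imwrite("pics/v2.png",cv2.hconcat(o)); print(r.sense()["tool_pos"])
E
```

```text
time_s: 6.95
tool_pos: [0.6341, 0.0066, 0.0099]
ee_rot: [0.213, 3.134, -0.002]
force: [-2.6, -7.0, 7.8]
opening: 0.465
time_s: 7.03
tool_pos: [0.6349, 0.0089, 0.0099]
ee_rot: [0.209, 3.133, 0.003]
force: [2.1, 5.5, 6.3]
opening: 0.47
[0.63458395 0.00809791 0.00998411]
```

View pics/v2.png

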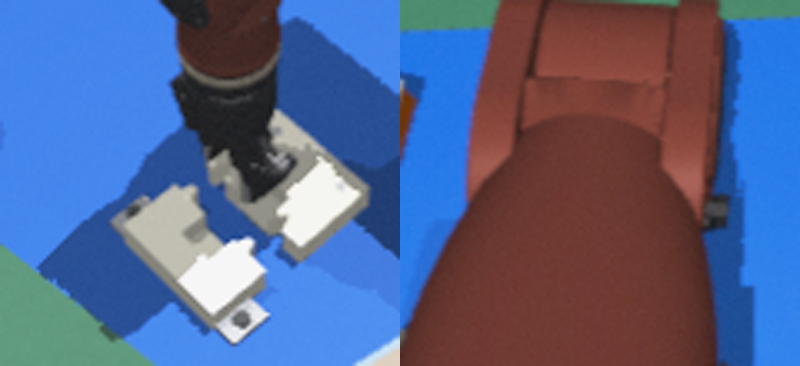

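The scene view (left panel) shows half_a staged with its notches facing the teeth at about (175,195) and (240,245); the top view is blocked by the arm. I'll measure the offset of the sunlit +y ends of both halves in the scene image.

```bash
cat >> h.py <<'E'
F=np.array([.6873,.0373]);YW=np.radians(-7.66)
def infix(w):
    u=np.array([np.cos(YW),np.sin(YW)]);v=np.array([-u[1],u[0]]);d=(w-F);return np.c_[d@u,d@v]*1000
E
python3 - <<'E'
from h import *
im=cv2.imread("pics/scene2.png");x0,y0,x1,y1=205,210,285,275
g=cv2.resize(im[y0:y1,x0:x1],None,fx=10,fy=10,interpolation=cv2.INTER_CUBIC);h=cv2.cvtColor(g,cv2.COLOR_BGR2HSV)
m=((h[...,1]<45)&(h[...,2]>205)).astype(np.uint8)*255
c,_=cv2.findContours(m,cv2.RETR_EXTERNAL,cv2.CHAIN_APPROX_NONE)
for k in sorted(c,key=cv2.contourArea)[-3:]:
    p=cv2.approxPolyDP(k,8,True)[:,0]; print(cv2.contourArea(k)); print(np.c_[p,infix(ray("scene",(p+.5)/10-.5+[x0,y0],.032)).round(1)].tolist())
    cv2.polylines(g,[p],True,(0,0,255),1)
cv2.imwrite("pics/v3.png",g)
E
```

```text
5530.5
[[405.0, 503.0, 26.8, 69.8], [368.0, 524.0, 38.7, 67.5], [387.0, 526.0, 35.3, 71.6], [403.0, 545.0, 36.0, 78.9], [407.0, 567.0, 39.7, 84.6], [387.0, 590.0, 48.5, 86.0], [347.0, 579.0, 54.3, 76.0], [335.0, 555.0, 51.8, 68.3], [306.0, 576.0, 61.9, 67.6], [348.0, 626.0, 63.7, 86.7], [453.0, 547.0, 26.3, 88.8]]
31507.5
[[403.0, 319.0, -12.3, 26.6], [347.0, 324.0, 0.4, 16.9], [278.0, 372.0, 25.1, 15.0], [253.0, 362.0, 28.1, 7.8], [185.0, 445.0, 59.6, 14.4], [293.0, 541.0, 57.4, 57.2], [443.0, 417.0, 0.8, 57.3], [396.0, 363.0, -1.2, 35.7], [410.0, 331.0, -11.1, 30.9]]
32587.0
[[611.0, 72.0, -112.7, 8.0], [602.0, 96.0, -105.0, 12.1], [512.0, 175.0, -67.4, 13.4], [516.0, 198.0, -63.0, 19.8], [482.0, 234.0, -47.7, 21.8], [514.0, 253.0, -50.1, 32.6], [499.0, 295.0, -37.5, 39.7], [547.0, 338.0, -37.9, 59.1], [728.0, 184.0, -110.9, 58.5]]
```

View pics/v3.png

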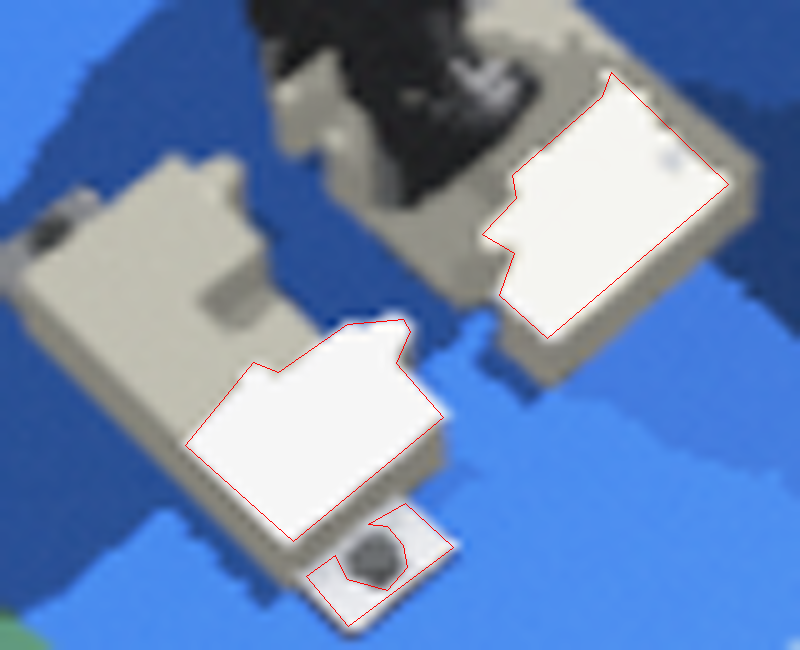

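Very consistent: the fixed +y end is at y≈57.3 mm and its face at x≈0.8. half_a's end is at y≈58.8, its face at x≈−37.9, and the yaw error is about 0.5°. So it moves −1.5 mm sideways and forward about 38 mm, slowly.

```bash
python3 -m inch '[{"delta_pos":[-0.015,-0.004,0],"rot":[0,0,0],"gripper":0.6},{"delta_pos":[-0.04,-0.008,0],"rot":[0,0,0],"gripper":0.6},{"delta_pos":[-0.065,-0.008,0],"rot":[0,0,0],"gripper":0.6},{"delta_pos":[-0.09,-0.008,0],"rot":[0,0,0],"gripper":0.6},{"delta_pos":[-0.11,-0.008,0],"rot":[0,0,0],"gripper":0.6}]'
python3 -m inch '[{"delta_pos":[-0.01,0,0],"rot":[0,0,0],"gripper":0.6},{"delta_pos":[-0.02,0,0],"rot":[0,0,0],"gripper":0.6},{"delta_pos":[-0.03,0,0],"rot":[0,0,0],"gripper":0.6},{"delta_pos":[-0.04,0,0],"rot":[0,0,0],"gripper":0.6},{"delta_pos":[-0.045,0,0],"rot":[0,0,0],"gripper":0.6}]'
python3 -m inch '[{"delta_pos":[-0.004,0,0],"rot":[0,0,0],"gripper":0.6},{"delta_pos":[-0.008,0,0],"rot":[0,0,0],"gripper":0.6},{"delta_pos":[-0.012,0,0],"rot":[0,0,0],"gripper":0.6},{"delta_pos":[-0.016,0,0],"rot":[0,0,0],"gripper":0.6},{"delta_pos":[-0.016,0,0],"rot":[0,0,0],"gripper":0.6}]'
python3 -c "
from h import *
print(infix(r.sense()['tool_pos'][:2]),r.sense()['wrist_torque'].round(2))"
```

```text
time_s: 7.55
tool_pos: [0.6532, 0.0021, 0.0092]
ee_rot: [-0.212, -3.13, -0.003]
force: [-7.7, 1.1, 9.7]
opening: 0.461
time_s: 7.97
tool_pos: [0.662, 0.0008, 0.0092]
ee_rot: [-0.212, -3.13, -0.003]
force: [-7.4, 2.1, 10.3]
opening: 0.46
time_s: 8.38
tool_pos: [0.6652, 0.0004, 0.0092]
ee_rot: [-0.212, -3.13, -0.003]
force: [-7.1, 0.5, 9.8]
opening: 0.466
[[-17.01313653 -39.51983744]] [0.25 1.58 0.15]
```

```bash
python3 -m inch '[{"delta_pos":[-0.004,0,0],"rot":[0,0,0],"gripper":0.6},{"delta_pos":[-0.008,0,0],"rot":[0,0,0],"gripper":0.6},{"delta_pos":[-0.012,0,0],"rot":[0,0,0],"gripper":0.6},{"delta_pos":[-0.016,0,0],"rot":[0,0,0],"gripper":0.6},{"delta_pos":[-0.016,0,0],"rot":[0,0,0],"gripper":0.6}]'
python3 -m inch '[{"delta_pos":[-0.004,0,0],"rot":[0,0,0],"gripper":0.6},{"delta_pos":[-0.008,0,0],"rot":[0,0,0],"gripper":0.6},{"delta_pos":[-0.01,0,0],"rot":[0,0,0],"gripper":0.6},{"delta_pos":[-0.01,0,0],"rot":[0,0,0],"gripper":0.6}]'
python3 - <<'E'
from h import *
s=r.sense();print(infix(s['tool_pos'][:2]),s['wrist_torque'].round(2))
im=np.ascontiguousarray(r.grab_frame("scene")[...,::-1]);cv2.imwrite("pics/scene4.png",im);x0,y0,x1,y1=195,195,275,260
cv2.imwrite("pics/v4.png",cv2.resize(im[y0:y1,x0:x1],None,fx=10,fy=10,interpolation=cv2.INTER_CUBIC))
E
```

```text
time_s: 8.8
tool_pos: [0.6684, -0.0001, 0.0093]
ee_rot: [-0.212, -3.13, -0.003]
force: [-6.2, 0.0, 8.3]
opening: 0.466
time_s: 9.13
tool_pos: [0.6695, -0.0002, 0.0092]
ee_rot: [-0.212, -3.129, -0.003]
force: [-10.1, 1.3, 11.2]
opening: 0.464
[[-12.68163086 -39.54962682]] [0.33 2.17 0.11]
```

View pics/v4.png

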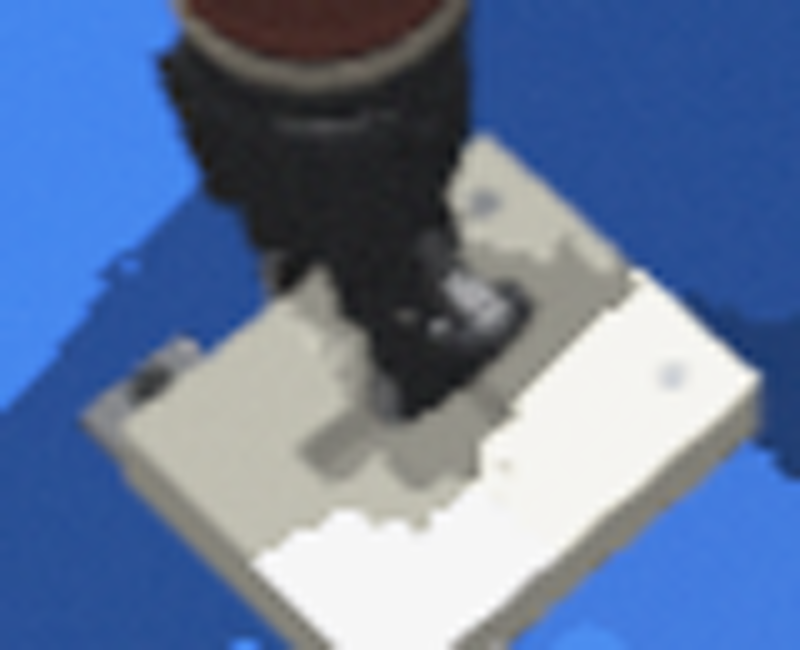

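The halves look nearly joined, with the +y ends in line. I'll press on in small steps, watching the force.

```bash
for i in 1; do python3 -m inch '[{"delta_pos":[-0.003,0,0],"rot":[0,0,0],"gripper":0.6},{"delta_pos":[-0.006,0,0],"rot":[0,0,0],"gripper":0.6},{"delta_pos":[-0.006,0,0],"rot":[0,0,0],"gripper":0.6}]'; done
python3 -m inch '[{"delta_pos":[-0.002,0,0],"rot":[0,0,0],"gripper":0.6},{"delta_pos":[-0.004,0,0],"rot":[0,0,0],"gripper":0.6},{"delta_pos":[-0.004,0,0],"rot":[0,0,0],"gripper":0.6}]'
python3 -c "
from h import *
s=r.sense();print(infix(s['tool_pos'][:2]),s['wrist_torque'].round(2))"
```

```text
time_s: 9.43
tool_pos: [0.6695, -0.0002, 0.0092]
ee_rot: [-0.212, -3.127, -0.003]
force: [-14.5, 1.0, 15.3]
opening: 0.463
time_s: 9.68
tool_pos: [0.6695, -0.0002, 0.0092]
ee_rot: [-0.212, -3.125, -0.003]
force: [-17.8, 2.5, 17.9]
opening: 0.464
[[-12.64271709 -39.54128126]] [0.47 3.67 0.19]
```

Contact: force rises with no further motion. I'll relax, let go, rise clear and look from above.

```bash
python3 -m inch '[{"delta_pos":[0.006,0,0],"rot":[0,0,0],"gripper":0.6},{"delta_pos":[0.01,0,0],"rot":[0,0,0],"gripper":0.55},{"delta_pos":[0.01,0,0],"rot":[0,0,0],"gripper":0.5},{"delta_pos":[0.01,0,0],"rot":[0,0,0],"gripper":0.3},{"delta_pos":[0.01,0,0],"rot":[0,0,0],"gripper":0.29}]'
python3 -m inch '[{"delta_pos":[0,0,0],"rot":[0,0,0],"gripper":0.29},{"delta_pos":[0,0,-0.1],"rot":[0,0,0],"gripper":0.29},{"delta_pos":[0,0,-0.25],"rot":[0,0,0],"gripper":0.29},{"delta_pos":[0,0,-0.4],"rot":[0,0,0],"gripper":0.29},{"delta_pos":[0,0,-0.6],"rot":[0,0,0],"gripper":0.29}]'
python3 -m inch '[{"delta_pos":[0.2,0,0],"rot":[0,0,0],"gripper":0.5},{"delta_pos":[0.4,0,0],"rot":[0,0,0],"gripper":1},{"delta_pos":[0.6,0,0],"rot":[0,0,0],"gripper":1},{"delta_pos":[0.8,0,0],"rot":[0,0,0],"gripper":1},{"delta_pos":[1,0,0],"rot":[0,0,0],"gripper":1}]'
python3 -m inch '[{"delta_pos":[0.2,0,0],"rot":[0,0,0],"gripper":1},{"delta_pos":[0.4,0,0],"rot":[0,0,0],"gripper":1},{"delta_pos":[0.45,0,0],"rot":[0,0,0],"gripper":1}]'
python3 - <<'E'
from h import *
im=np.ascontiguousarray(r.grab_frame("top")[...,::-1]);cv2.imwrite("pics/top5.png",im)
im2=np.ascontiguousarray(r.grab_frame("scene")[...,::-1]);cv2.imwrite("pics/scene5.png",im2)
a=cv2.resize(im[120:220,190:290],(400,400),interpolation=cv2.INTER_CUBIC);b=cv2.resize(im2[185:285,190:290],(400,400),interpolation=cv2.INTER_CUBIC)
cv2.imwrite("pics/v5.png",cv2.hconcat([a,b]))
E
```

```text
time_s: 10.1
tool_pos: [0.6724, -0.0012, 0.0092]
ee_rot: [-0.214, -3.134, -0.001]
force: [-0.1, 0.0, -0.7]
opening: 0.709
time_s: 10.52
tool_pos: [0.6711, -0.0013, 0.1287]
ee_rot: [-0.214, -3.131, -0.001]
force: [0.8, -0.2, 0.3]
opening: 0.709
time_s: 10.93
tool_pos: [0.4725, 0.0259, 0.1294]
ee_rot: [0.214, 3.134, 0.0]
force: [-0.2, -0.5, 0.4]
opening: 0.006
time_s: 11.18
tool_pos: [0.3785, 0.0389, 0.1287]
ee_rot: [-0.213, -3.129, -0.001]
force: [0.8, 0.2, -0.9]
opening: 0.002
```

View pics/v5.png

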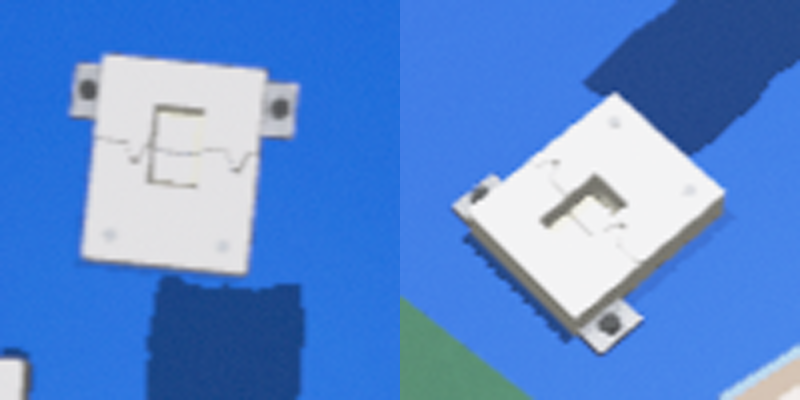

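Both views show the teeth in the notches, the ends in line and a hairline seam, slightly darker on the +y side. I'll measure it, then press gently on the plain back face with shut fingers.

```bash
cat >> h.py <<'E'
def check(f,n="top"):
    im=cv2.imread(f);b=(200,125,266,195) if n=="top" else (200,203,275,272)
    m,uv=crop_mask(im,b,60,205,8);w=infix(ray(n,uv,.032))
    for lo,hi in((-50,-25),(-25,25),(25,50)):
        k=(w[:,1]>lo)&(w[:,1]<hi);bk=k&(w[:,0]<-75);fr=k&(w[:,0]>50)
        print(n,(lo,hi),"back",np.median(w[bk,0]).round(2),"far",np.median(w[fr,0]).round(2))
    for lo,hi in((-75,-20),(15,50)):
        k=(w[:,0]>lo)&(w[:,0]<hi);print("x",(lo,hi),"ends",[np.median(w[k&(s*w[:,1]>45),1]).round(2) for s in(1,-1)])
E
python3 - <<'E'
from h import *
check("pics/top5.png");check("pics/scene5.png","scene")
u=np.array([np.cos(YW),np.sin(YW)]);t=F-u*.125;move(*t,.06,82.3);move(*t,.010,82.3)
E
```

```text
top (-50, -25) back -83.6 far 60.0
top (-25, 25) back -83.73 far 60.11
top (25, 50) back -83.91 far 60.11
x (-75, -20) ends [np.float64(56.72), np.float64(-58.11)]
x (15, 50) ends [np.float64(57.52), np.float64(-57.65)]
scene (-50, -25) back -86.18 far 59.04
scene (-25, 25) back -85.91 far 59.1
scene (25, 50) back -85.99 far 59.22
x (-75, -20) ends [np.float64(56.24), np.float64(-59.72)]
x (15, 50) ends [np.float64(57.14), np.float64(-62.09)]
delta_pos [-0.8822, 0.1996, 0.3483] rot [0.0001, -0.0002, -0.0005] deg 0.1 j6 0.04
delta_pos [-0.8824, 0.1995, 0.5983] rot [0.0001, -0.0002, -0.0005] deg 0.1 j6 0.04
```

```bash
python3 -m inch '[{"delta_pos":[-0.2,0.05,0],"rot":[0,0,0],"gripper":1},{"delta_pos":[-0.4,0.1,0],"rot":[0,0,0],"gripper":1},{"delta_pos":[-0.6,0.15,0.05],"rot":[0,0,0],"gripper":1},{"delta_pos":[-0.8,0.2,0.15],"rot":[0,0,0],"gripper":1},{"delta_pos":[-0.88,0.2,0.3],"rot":[0,0,0],"gripper":1}]'
python3 -m inch '[{"delta_pos":[0,0,0.1],"rot":[0,0,0],"gripper":1},{"delta_pos":[0,0,0.2],"rot":[0,0,0],"gripper":1},{"delta_pos":[0,0,0.26],"rot":[0,0,0],"gripper":1},{"delta_pos":[0,0,0.29],"rot":[0,0,0],"gripper":1},{"delta_pos":[0,0,0.29],"rot":[0,0,0],"gripper":1}]'
python3 -m inch '[{"delta_pos":[-0.02,0,0],"rot":[0,0,0],"gripper":1},{"delta_pos":[-0.04,0,0],"rot":[0,0,0],"gripper":1},{"delta_pos":[-0.06,0,0],"rot":[0,0,0],"gripper":1},{"delta_pos":[-0.07,0,0],"rot":[0,0,0],"gripper":1},{"delta_pos":[-0.075,0,0],"rot":[0,0,0],"gripper":1}]'
python3 -c "
from h import *
s=r.sense();print(infix(s['tool_pos'][:2]),s['force'].round(1))"
```

```text
time_s: 11.7
tool_pos: [0.5736, 0.054, 0.0711]
ee_rot: [0.213, 3.124, 0.001]
force: [-0.0, -0.9, 0.3]
opening: -0.002
time_s: 12.12
tool_pos: [0.5652, 0.0534, 0.01]
ee_rot: [-0.214, -3.133, -0.0]
force: [-0.2, 0.7, 0.4]
opening: 0.002
time_s: 12.53
tool_pos: [0.581, 0.0514, 0.0123]
ee_rot: [0.214, 3.133, 0.0]
force: [0.3, 0.1, 0.7]
opening: 0.0
[[-107.26084199   -0.20984203]] [0.3 0.1 0.7]
```

```bash
python3 -m inch '[{"delta_pos":[-0.01,0,0],"rot":[0,0,0],"gripper":1},{"delta_pos":[-0.02,0,0],"rot":[0,0,0],"gripper":1},{"delta_pos":[-0.03,0,0],"rot":[0,0,0],"gripper":1},{"delta_pos":[-0.035,0,0],"rot":[0,0,0],"gripper":1},{"delta_pos":[-0.035,0,0],"rot":[0,0,0],"gripper":1}]'
for i in 1 2 ; do python3 -m inch '[{"delta_pos":[-0.004,0,0],"rot":[0,0,0],"gripper":1},{"delta_pos":[-0.008,0,0],"rot":[0,0,0],"gripper":1},{"delta_pos":[-0.01,0,0],"rot":[0,0,0],"gripper":1},{"delta_pos":[-0.01,0,0],"rot":[0,0,0],"gripper":1}]' | grep -v ee_; done
python3 -c "
from h import *
s=r.sense();print(infix(s['tool_pos'][:2]),s['force'].round(1))"
```

```text
time_s: 12.95
tool_pos: [0.587, 0.0505, 0.0115]
ee_rot: [0.214, 3.134, -0.0]
force: [-0.4, -1.0, 0.5]
opening: 0.002
time_s: 13.28
tool_pos: [0.5888, 0.0503, 0.0115]
force: [-0.8, -1.5, 0.5]
opening: 0.0
time_s: 13.62
tool_pos: [0.5909, 0.05, 0.0115]
force: [0.6, 0.2, -0.6]
opening: -0.001
[[-97.27018784  -0.2558857 ]] [ 0.6  0.2 -0.6]
```

```bash
for i in 1 2 3; do f=$(python3 -m inch '[{"delta_pos":[-0.004,0,0],"rot":[0,0,0],"gripper":1},{"delta_pos":[-0.008,0,0],"rot":[0,0,0],"gripper":1},{"delta_pos":[-0.008,0,0],"rot":[0,0,0],"gripper":1}]' | grep -E "force|pos"); echo $f; done
python3 -c "
from h import *
s=r.sense();print(infix(s['tool_pos'][:2]),s['force'].round(1))"
```

```text
tool_pos: [0.5926, 0.0498, 0.0116] force: [0.1, 0.6, -0.5]
tool_pos: [0.593, 0.0498, 0.0114] force: [-3.8, 0.8, 2.9]
tool_pos: [0.5939, 0.0497, 0.0113] force: [-8.7, 0.6, 5.1]
[[-94.19983636  -0.19936779]] [-8.7  0.6  5.1]
```

```bash
for i in 1 2; do f=$(python3 -m inch '[{"delta_pos":[-0.004,0,0],"rot":[0,0,0],"gripper":1},{"delta_pos":[-0.008,0,0],"rot":[0,0,0],"gripper":1},{"delta_pos":[-0.008,0,0],"rot":[0,0,0],"gripper":1}]' | grep -E "force|pos"); echo $f; done
python3 -c "
from h import *
s=r.sense();print(infix(s['tool_pos'][:2]),s['force'].round(1))"
```

```text
tool_pos: [0.5939, 0.0497, 0.0111] force: [-12.4, 1.6, 9.9]
tool_pos: [0.5939, 0.0497, 0.011] force: [-18.8, 3.2, 15.1]
[[-94.21634191  -0.1898947 ]] [-18.8   3.2  15.1]
```

It moved about 0.9 mm and then stopped firmly at about 19 N. I'll back off and check.

```bash
python3 -m inch '[{"delta_pos":[0.02,0,0],"rot":[0,0,0],"gripper":1},{"delta_pos":[0.1,0,-0.02],"rot":[0,0,0],"gripper":1},{"delta_pos":[0.25,0,-0.15],"rot":[0,0,0],"gripper":1},{"delta_pos":[0.45,0,-0.3],"rot":[0,0,0],"gripper":1},{"delta_pos":[0.6,0,-0.45],"rot":[0,0,0],"gripper":1}]'
python3 -m inch '[{"delta_pos":[0.2,0,0],"rot":[0,0,0],"gripper":1},{"delta_pos":[0.4,0,0],"rot":[0,0,0],"gripper":1},{"delta_pos":[0.4,0,0],"rot":[0,0,0],"gripper":1}]'
python3 - <<'E'
from h import *
im=np.ascontiguousarray(r.grab_frame("top")[...,::-1]);cv2.imwrite("pics/top6.png",im)
im2=np.ascontiguousarray(r.grab_frame("scene")[...,::-1]);cv2.imwrite("pics/scene6.png",im2)
check("pics/top6.png");check("pics/scene6.png","scene")
a=cv2.resize(im[130:195,200:265],(400,400),interpolation=cv2.INTER_CUBIC);b=cv2.resize(im2[207:272,203:268],(400,400),interpolation=cv2.INTER_CUBIC)
cv2.imwrite("pics/v6.png",cv2.hconcat([a,b]))
E
```

```text
time_s: 15.28
tool_pos: [0.4845, 0.0644, 0.0953]
ee_rot: [-0.214, -3.133, 0.0]
force: [0.3, 0.5, 0.7]
opening: -0.002
time_s: 15.53
tool_pos: [0.3979, 0.076, 0.0943]
ee_rot: [-0.212, -3.127, 0.001]
force: [-0.1, 0.5, -0.5]
opening: -0.004
top (-50, -25) back -82.46 far 60.01
top (-25, 25) back -82.53 far 60.13
top (25, 50) back -82.4 far 60.06
x (-75, -20) ends [np.float64(56.73), np.float64(-58.13)]
x (15, 50) ends [np.float64(57.65), np.float64(-67.97)]
scene (-50, -25) back -84.58 far 59.06
scene (-25, 25) back -84.96 far 59.09
scene (25, 50) back -85.06 far 59.21
x (-75, -20) ends [np.float64(56.24), np.float64(-59.66)]
x (15, 50) ends [np.float64(57.14), np.float64(-61.81)]
```

View pics/v6.png

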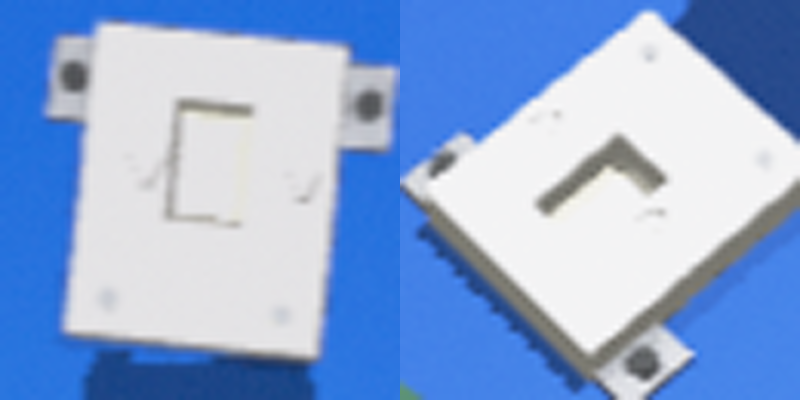

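The parting seam has vanished along the whole width. Only the notch-bottom clearances show, at (150,185) and (305,190) in the left panel. I'll check the bystanders, then hand in.

```bash
python3 - <<'E'
from h import *
a=cv2.imread("pics/top0.png");b=cv2.imread("pics/top6.png");_,uv=crop_mask(b,(147,198,204,246),90,120);print("B",rect(ray("top",uv,.032)))
for n,(x,y) in {"bottle":(333,125),"dish":(152,144),"pot":(410,163)}.items():
    t=a[y-22:y+22,x-22:x+22];s=b[y-30:y+30,x-30:x+30];m=cv2.minMaxLoc(cv2.matchTemplate(s,t,cv2.TM_CCOEFF_NORMED));print(n,m[1],np.array(m[3])-8)
print(r.sense()["force"].round(1));r.sign_off()
E
```

```text
B (array([501.4, 206.7]), array([122. ,  86.6]), 86.12)
bottle 0.9990937113761902 [0 0]
dish 0.9995539784431458 [0 0]
pot 0.9989643692970276 [0 0]
[ 1.1 -1.2  0.6]
the job is handed in; nothing more can be done
```

The matching loose half (notches at +28/−44 mm) is seated on the bolted half's teeth, and the job was handed in after about 16 s of robot time. I gripped that half across the wall between its cavity and one end face. I slid it flat along the bench onto the teeth, let go, then pressed its back face gently with shut fingers (about 19 N) and drew clear.

- **Fit:** The last pictures show no open seam along the width. Measured depth over both halves fell from about 143.7–144.0 to about 142.5 mm (143.6–144.3 in the scene camera). The mask trims about 1 mm, so this agrees with 144 mm, and the back face is parallel to within 0.1 mm from above.
- **Sideways:** The loose half sits about 0.6–0.9 mm towards −y, about the 0.8 mm play. The scene-camera measurement of the −y end differed by 2–4 mm, and the last top-view one there by 10 mm. I took those as the mask catching the bolt ear and relied on the other edges.
- **Lifting:** Nothing measured the gap to the bench. The fingers pressed down throughout the slide and tool height held within 1 mm.
- **Bystanders:** The other half, the bottle, the dish and the pot did not move in the top view. The robot was touching nothing.

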